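Cull the broken contact lens with the tongs

TASK

One of the four hand-held examination lenses drying on the rack has lost its cone-shaped nose and stands shorter than the others. Pick up the tongs from their rest, close their jaws on the broken lens, lift it at least 10 cm above the rack and finish while holding it there, still, in the tongs (the robot squeezing the tongs, nothing put down). Do not touch any lens with the gripper, and leave the three good lenses and the other things on the counter where they are.

Things in the scene. Friction and masses are not known exactly. Their poses are not given: they have to be found in the camera images.
- tongs: Steel spring tongs lying flat on the rest, 197 mm long, arms 14 mm tall, 74 g. Origin: on the centre line, underside, below the grip point; x points to the jaws, z up. Bow at the back: x = -99 to -73 mm. Two straight arms, strips 4 mm thick, hinge at x = -80, y = +-14 mm and end at x = 98 mm; open, each splays outward by 0.12 rad. The flat jaws are the last 34 mm, 6 mm thick
- tongs_grip (a point): Grip point of the tongs, their balance point: centre line, mid height (7 mm above the underside). Squeeze here from outside, across the tongs, on the two dark finger plates (44 mm long, 24 mm tall, one per arm). Width over them: 57 mm open, 38 mm with the arms parallel. A spring resists with 4 to 10 N; let go, they open. Squeezed to about 47 mm they carry half open; 20 N holds a lens
- tongs_jaw (a point): Midpoint between the two jaws, mid height (7 mm above the underside), 81 mm ahead of the grip point along the tongs' x. Jaw gap here: about 62 mm open, 42 mm when the grip point is squeezed to 47 mm, 24 mm with the arms parallel. Jaws 34 mm long, 14 mm tall; tips 79 mm wide over all when open
- tongs_left (a joint): Closing angle of each tongs arm (the two move together): 0 open, 0.12 rad arms parallel (jaws 24 mm apart; they meet a lens just before), at most 0.15
- rest: Fixed white tongs rest, 134 x 100 mm. Origin: centre of its underside on the counter. Two cross bars, 14 mm wide, at x = -60 and +60 mm, 100 mm long along y, carry the tongs 28 mm above the counter; lips 6 mm high at the bars' ends. Between the bars is only a 4 mm base plate, so the grip point is free from both sides
- rack: Fixed drying rack: flat aluminium deck 70 mm (x) by 262 mm (y), top 28 mm above the counter, no lip. Origin: centre of its underside, on the counter. The four lenses stand in a row along its y, 62 mm apart, near x = 0; the open jaws fit round one lens when the tongs point along the rack's x
- lens_broken: The broken lens: a black barrel 26 mm in diameter and 18 mm tall with only a 2.5 mm flat stub on it, 20.5 mm tall in all, 25 g. Origin: centre of its underside; z up. Stands anywhere in the row
- lens_a: A good lens: black barrel 26 mm in diameter and 18 mm tall with a clear cone nose on top, 40 mm tall in all. Origin: centre of its underside
- lens_b: A good lens, same as lens_a
- lens_c: A good lens, same as lens_a
- bottle: Bystander: white bottle, 48 mm in diameter, 110 mm tall, beyond the work. Origin: centre of its underside
- occluder: Bystander: flat black paddle lying on the left of the counter, 160 mm long. Origin: underside, near its middle
- penlight: Bystander: steel penlight lying on the right of the counter, 120 mm long. Origin: centre of its underside

How it is judged:
By the outcome, as a careful person would: the job done as asked, in the order asked, and still so for the second after the job is handed in, while the arm keeps its last pose, push and grip.
It also fails if it takes over 42 s, if anything falls off the work surface, if the arm or the gripper's body presses on something with over 40 N, if the wrist force passes 120 N, or if a joint passes its speed limit or range.

ROBOT

A 6-joint arm with a two-finger parallel gripper is mounted at the origin on the work surface. World frame = base frame: x ahead of the robot, y to its left, z up, the work surface at z = 0. Lengths are in m, angles in rad, forces in N, time in s.
With the tool pointing down it reaches from about 0.375 to 0.975 m from the base axis. Payload 3.8 kg.
Tool frame: the origin (TCP) lies on the centre line of the jaws, within the pads' length; the fingertips stand 8 mm ahead of it and the grasp point (between the pads) lies 11 mm behind it; z points along the fingers, y is the direction in which the jaws open and shut (so a half turn about z gives the same grasp; the last joint's range is limited). The gripper opens to 85 mm and grips with 20 to 120 N. Pads are 22 mm wide; open, the fingers measure 114 mm over their backs; the gripper's body (76 mm by 85 mm) begins 54 mm behind the grasp point. The pads swing forward as they close: fully open they stand 13 mm farther back than shut.
Start: joints at [-1.171, 0.264, 1.604, -0, 1.274, -0.037], TCP at [0.286, -0.612, 0.239] pointing down, gripper open.
Joint ranges: [-2.63, 2.63], [-0.94, 2.18], [0.31, 2.57], [-1.31, 4.45], [0, 2.66], [-2.55, 2.55]. Speed limits (rad/s): [2.57, 2.57, 3.14, 3.14, 3.14, 3.14].

INTERFACE

Orientations are given as a rotation vector (axis times angle).
In Python, from workcell import bot gives the robot as it stands.
- The arm moves only by the tool arm_command, never from a script. Its arguments are lists of equal length, an entry for each row: "slide": the shift along the tool's x, y, z in m, a list of three; "angular": the turn, a rotation vector about the tool's x, y, z in degrees, a list of three; "hand": the finger opening in m, from 0 to 0.0854. A call has exactly 8 rows; each row shifts and turns the pose as measured when the row begins, along the tool's axes as they then stand; what a row does not reach is not made up. A row lasts 1/10 s, in which the tool goes at most 50 mm and 8.59 degrees, less where a joint would pass 70% of its speed; a pose out of reach is approached as far as the arm can. A call is refused whole if a number of a shift passes 0.05 or a number of a turn 8.59, either way. A call with a gripper value outside its range is refused whole. The fingers move at their own pace and stop on an object; "squeeze" is the grip in N (left out, the last holds). Time passes only in rows, so rows that do not move let the fingers close, or fill a call up. It gives the time, the measured TCP pose, the force and the opening at its end, in the units of the state.
- bot.read_state(): the state, without advancing time (a new reading comes with each control period).
- bot.read_camera(name): name is "scene" or "top"; returns the picture (384x512x3 uint8, red, green, blue); there is no depth.
- bot.get_calibration(name): a dict with "fx", "fy", "cx", "cy" (pixels), "R" (3x3) and "t" (3): a world point X has camera coordinates R X + t. Camera axes: x right, y down, z forward; pixel columns grow to the right and rows downward; lengths in m; the calibration is good to about 2 mm. A picture is of the moment at which its call begins. get_calibration takes no time and is no camera call.
- bot.finish_job(): hands the job in, once; it reports no verdict.
The state is a dict: "time": time; "q": joint angles; "joint_vel": joint speeds; "joint_torque": joint torques, N m; "tool_pos": TCP position; "tcp_rot": TCP orientation; "wrist_force": force on the tool from outside, world axes, zero at the start; "torque": the same for the moment, N m; "width": opening from 0.0 (shut) to 1.0 (fully open).
Only numpy, scipy, OpenCV 4.12 (cv2) and the standard library are available. Lean on these libraries where they do the work, as an engineer would, in place of code of your own. Each camera call takes 0.05 s, during which the arm holds its last target.

## Working session

There is one attempt and no reset: what is moved stays moved. The work goes in short steps, Python scripts to look and compute and a tool call to move; the robot and the scene stay as the last step left them, time stands still between calls to the robot, and variables do not carry over. Pictures are saved under pics/ and viewed, and the job is handed in when it is done.

Besides the shell and the picture viewer there is one more tool, called after "Emit:" as name(argument=value, ...) on one line, values as JSON. arm_command: Moves the arm, as the interface text tells. Its arguments: {"type":"object","properties":{"slide":{"type":"array","items":{"type":"array","items":{"type":"number"}}},"angular":{"type":"array","items":{"type":"array","items":{"type":"number"}}},"hand":{"type":"array","items":{"type":"number"}},"squeeze":{"type":"number"}},"required":["slide","angular","hand"]}

```bash
mkdir -p pics; ls; python3 - <<'E'
from workcell import bot
import cv2
s=bot.read_state();print({k:(s[k]) for k in s})
for n in("scene","top"):
    cv2.imwrite(f"pics/{n}0.png",bot.read_camera(n)[:,:,::-1]); print(n,bot.get_calibration(n))
E
```

```text
pics
{'time': 0.0, 'q': array([-1.17089062e+00,  2.64738593e-01,  1.60536802e+00, -7.29666267e-06,
        1.27372521e+00, -3.68921326e-02]), 'joint_vel': array([ 0.00045554, -0.00077824,  0.0008519 ,  0.00013608,  0.00065976,
        0.00179347]), 'joint_torque': array([ 1.12318616e-03, -5.15109122e+01, -3.67311609e+01,  6.59872327e-06,
        1.30078092e-02,  9.40837594e-06]), 'tool_pos': array([ 0.28527317, -0.61096221,  0.23797507]), 'tcp_rot': array([-3.06481638e+00, -6.80205358e-01,  6.45232704e-04]), 'wrist_force': array([ 0.40958706,  0.00565985, -0.02061129]), 'torque': array([ 0.02408395, -0.01752389, -0.01997721]), 'width': 0.9969405498975489}
scene {'fx': 385.27749273063824, 'fy': 385.27749273063824, 'cx': 259.7892060318941, 'cy': 200.48800811423956, 'R': array([[-0.67925072,  0.73390282, -0.002261  ],
       [ 0.48516702,  0.44672189, -0.75169975],
       [-0.55066453, -0.51168956, -0.65950161]]), 't': array([ 0.41123399, -0.26525799,  1.6902727 ])}
top {'fx': 489.53639087673156, 'fy': 489.53639087673156, 'cx': 256.36400924123916, 'cy': 187.5386241213391, 'R': array([[-2.31239446e-02, -9.99723187e-01, -4.33966841e-03],
       [-9.80730183e-01,  2.35265215e-02, -1.93945381e-01],
       [ 1.93993792e-01, -2.28738471e-04, -9.81002730e-01]]), 't': array([0.00497496, 0.60312306, 1.28687295])}
```

View pics/scene0.png

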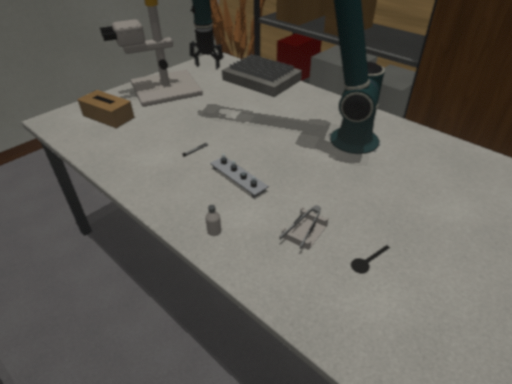

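View pics/top0.png

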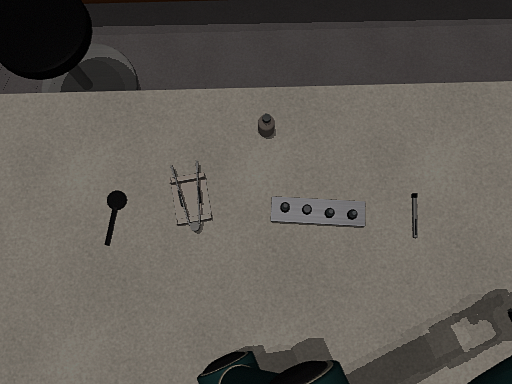

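Top view: tongs on the rest near (190,197) with jaws pointing up (+x), and the rack at (318,212) with lenses at columns 285, 307, 330 and 352. I'll enlarge both.

```bash
python3 - <<'E'
import cv2,numpy as np
def crop(f,x,y,w,h,k,o):
    i=cv2.imread(f)[y:y+h,x:x+w]; i=cv2.resize(i,None,fx=k,fy=k,interpolation=cv2.INTER_CUBIC)
    i=np.clip(i.astype(float)*1.5,0,255).astype('uint8')
    for c in range(0,w,10): cv2.line(i,(c*k,0),(c*k,5 if c%50 else 12),(0,0,255),1)
    for r in range(0,h,10): cv2.line(i,(0,r*k),(5 if r%50 else 12,r*k),(0,0,255),1)
    cv2.imwrite(o,i)
crop('pics/top0.png',160,155,60,85,7,'pics/c_t.png')
crop('pics/top0.png',265,190,110,45,7,'pics/c_r.png')
crop('pics/scene0.png',200,145,80,60,9,'pics/c_s.png')
E
```

```text
(no output)
```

View pics/c_t.png

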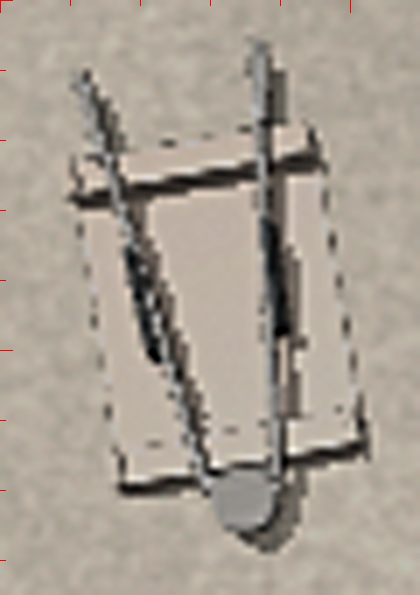

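View pics/c_r.png

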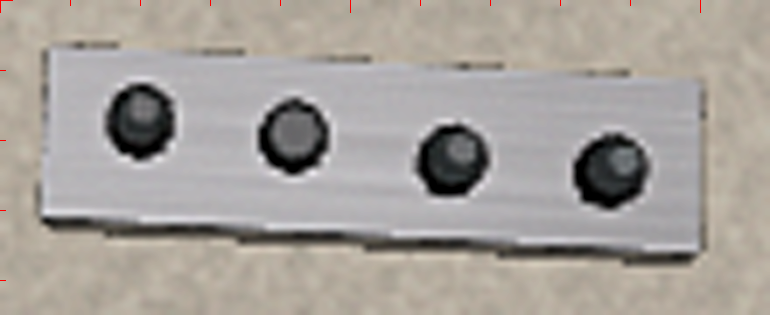

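View pics/c_s.png

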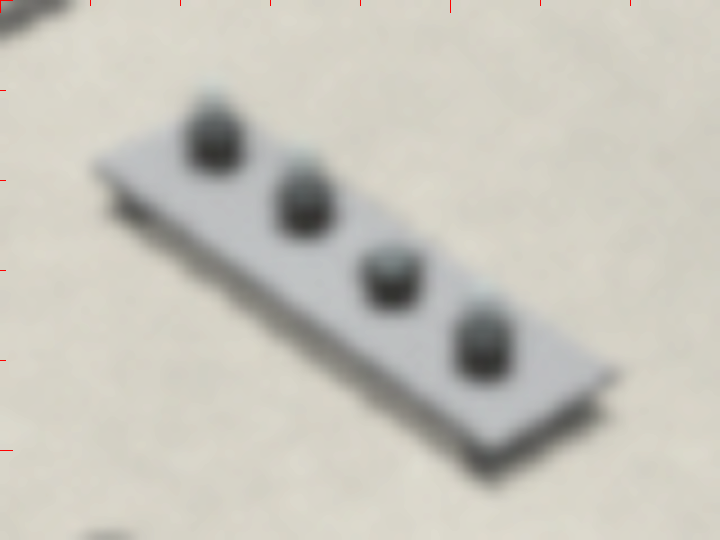

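```bash
cat > h.py <<'E'
import numpy as np,cv2
from workcell import bot
def ray(n,u,v,z):
    c=bot.get_calibration(n);R=c['R'];t=c['t'];C=-R.T@t
    d=R.T@np.array([(u-c['cx'])/c['fx'],(v-c['cy'])/c['fy'],1]);return (C+d*(z-C[2])/d[2])
def proj(n,X):
    c=bot.get_calibration(n);p=np.atleast_2d(X)@c['R'].T+c['t'];return np.c_[p[:,0]/p[:,2]*c['fx']+c['cx'],p[:,1]/p[:,2]*c['fy']+c['cy']]
def cr(x,y,k,ox,oy): return ((x+.5)/k-.5+ox,(y+.5)/k-.5+oy)
E
python3 - <<'E'
from h import *
np.set_printoptions(precision=4,suppress=True)
T=lambda x,y,z:ray('top',*cr(x,y,7,160,155),z)
K=lambda x,y,z:ray('top',*cr(x,y,7,265,190),z)
S=lambda x,y,z:ray('scene',*cr(x,y,9,200,145),z)
a,b=T(80,78,.042),T(262,42,.042);print('tips',a,b,np.hypot(*(a-b)[:2]))
bow=T(245,500,.042);print('bow c',bow)
m=(a+b)/2;d=m-bow;print('yaw',np.degrees(np.arctan2(d[1],d[0])),'len',np.hypot(*d[:2]),'grip',bow+d*(86/184.))
pl,pr=T(143,305,.047),T(275,278,.047);print('plates',pl,pr,(pl+pr)/2,np.hypot(*(pl-pr)[:2]))
q=[K(*p,.028) for p in((47,45),(703,78),(703,250),(40,217))];print('rack',q,np.mean(q,0))
y=q[0]-q[1];y2=q[3]-q[2];print([np.degrees(np.arctan2(-v[0],v[1])) for v in(y,y2)],np.hypot(*y[:2]))
print('broken top',K(296,132,.0485),'outline',K(293,135,.042))
print('scene broken top',S(392,262,.0485), 'base', S(390,290,.034))
for p in((140,121),(453,160),(610,171)):print('good',K(*p,.040))
# rest corners lips top z .034
for p in((72,190),(318,155),(122,487),(365,445)):print('rest',T(*p,.03))
E
```

```text
tips [0.6747 0.2293 0.042 ] [0.6879 0.1562 0.042 ] 0.07429203239156412
bow c [0.503  0.1628 0.042 ]
yaw 9.539227836857815 len 0.18084234030029475 grip [0.5863 0.1768 0.042 ]
plates [0.5806 0.2025 0.047 ] [0.5902 0.1504 0.047 ] [0.5854 0.1764 0.047 ] 0.053023743437769555
rack [array([ 0.584 , -0.0505,  0.028 ]), array([ 0.5644, -0.3121,  0.028 ]), array([ 0.4955, -0.3075,  0.028 ]), array([ 0.5148, -0.0457,  0.028 ])] [ 0.5397 -0.179   0.028 ]
[np.float64(-4.296365516489428), np.float64(-4.224386881375366)] 0.26230778810185934
broken top [ 0.5434 -0.1465  0.0485] outline [ 0.5432 -0.146   0.042 ]
scene broken top [ 0.5454 -0.1397  0.0485] base [ 0.5463 -0.1406  0.034 ]
good [ 0.5505 -0.086   0.04  ]
good [ 0.532  -0.2088  0.04  ]
good [ 0.5262 -0.2703  0.04  ]
rest [0.6314 0.2341 0.03  ]
rest [0.6434 0.135  0.03  ]
rest [0.5107 0.213  0.03  ]
rest [0.5252 0.1167 0.03  ]
```

```bash
cat >> h.py <<'E'
from scipy.spatial.transform import Rotation as Ro
np.set_printoptions(precision=4,suppress=True)
def plan(pos,yaw):
    # tool down, tool y pointing along world angle yaw(deg)
    s=bot.read_state();R=Ro.from_rotvec(s['tcp_rot']);a=np.radians(yaw)
    y=np.array([np.cos(a),np.sin(a),0]);z=np.array([0,0,-1.]);x=np.cross(y,z)
    G=Ro.from_matrix(np.c_[x,y,z])
    ty=R.as_matrix()[:,1];print('t',s['time'],'pos',s['tool_pos'],'tool y yaw',np.degrees(np.arctan2(ty[1],ty[0])),'q',s['q'],'w',s['width'],'F',s['wrist_force'])
    print('shift now-axes mm',1e3*(R.inv().apply(np.array(pos)-s['tool_pos'])),'turn deg',np.degrees((R.inv()*G).as_rotvec()))
    print('shift in goal axes mm',1e3*G.inv().apply(np.array(pos)-s['tool_pos']))
E
python3 - <<'E'
from h import *
plan((.586,.177,.15),99.5);plan((.586,.177,.15),-80.5)
# model overlay check
im=cv2.imread('pics/top0.png')
def tongs(g,yaw,op=.12):
    P=[]
    for s in(1,-1):
        h=np.array([-.08,s*.014]);d=np.array([np.cos(op),s*np.sin(op)]);n=np.array([-s*np.sin(op)*1,np.cos(op)])
        P+= [h,h+d*.178]
    P+=[[-.099,0],[-.073,0]]
    a=np.radians(yaw);M=np.array([[np.cos(a),-np.sin(a)],[np.sin(a),np.cos(a)]])
    return [np.r_[M@p+g,.042] for p in np.array(P)]
x,y,w,h,k=160,155,60,85,7
i=cv2.resize(im[y:y+h,x:x+w],None,fx=k,fy=k,interpolation=cv2.INTER_CUBIC);i=np.clip(i*1.5,0,255).astype('uint8')
p=proj('top',np.array(tongs(np.array([.586,.177]),9.7)));p=((p-[x,y]+.5)*k-.5).astype(int)
for a,b in((0,1),(2,3),(4,5)):cv2.line(i,tuple(map(int,p[a])),tuple(map(int,p[b])),(0,0,255),1)
cv2.imwrite('pics/ov.png',i)
E
```

```text
t 0.1 pos [ 0.2853 -0.611   0.238 ] tool y yaw -64.97373851415709 q [-1.1709  0.2647  1.6052 -0.      1.2737 -0.0369] w 1.001050006188206 F [-0.7294 -0.3727 -0.6741]
shift now-axes mm [ 605.8257 -586.6523   89.3098] turn deg [  -0.0176   -0.1717 -164.4737]
shift in goal axes mm [-426.6394  727.5907   88.0483]
t 0.1 pos [ 0.2853 -0.611   0.238 ] tool y yaw -64.97373851415709 q [-1.1709  0.2647  1.6052 -0.      1.2737 -0.0369] w 1.001050006188206 F [-0.7294 -0.3727 -0.6741]
shift now-axes mm [ 605.8257 -586.6523   89.3098] turn deg [-0.1189  0.0122 15.5263]
shift in goal axes mm [ 426.6394 -727.5907   88.0483]
```

View pics/ov.png

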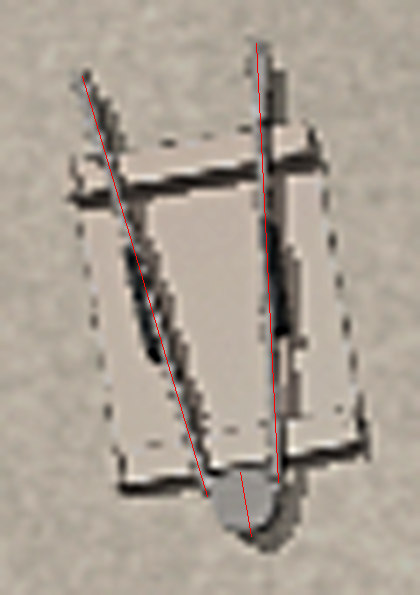

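Emit:
arm_command(slide=[[0.035,-0.035,0],[0.035,-0.035,0],[0.035,-0.035,0],[0.035,-0.035,0],[0.035,-0.035,0],[0.035,-0.035,0],[0.035,-0.035,0],[0.035,-0.035,0]], angular=[[0,0,0],[0,0,0],[0,0,0],[0,0,0],[0,0,0],[0,0,0],[0,0,0],[0,0,0]], hand=[0.085,0.085,0.085,0.085,0.085,0.085,0.085,0.085], squeeze=30)

```text
time: 0.9
tool_pos: [0.4188, -0.2369, 0.2327]
tcp_rot: [-3.064, -0.661, 0.005]
wrist_force: [0.9, -0.3, -0.1]
width: 0.995
```

Emit:
arm_command(slide=[[0.035,-0.035,0],[0.035,-0.035,0],[0.035,-0.035,0],[0.035,-0.035,0],[0.035,-0.035,0],[0.035,-0.035,0],[0.035,-0.035,0],[0,0,0]], angular=[[0,0,0],[0,0,0],[0,0,0],[0,0,0],[0,0,0],[0,0,0],[0,0,7],[0,0,7]], hand=[0.085,0.085,0.085,0.085,0.085,0.085,0.085,0.085])

```text
time: 1.7
tool_pos: [0.5387, 0.0977, 0.2321]
tcp_rot: [-3.12, -0.279, 0.007]
wrist_force: [-0.6, -1.2, -0.1]
width: 0.997
```

```bash
python3 -c "
from h import *
plan((.586,.177,.15),-80.3)"
```

```text
t 1.7 pos [0.5387 0.0977 0.2321] tool y yaw -79.77210146116862 q [0.1285 0.0302 1.8837 0.0093 1.2319 1.5176] w 0.9970833099451272 F [-0.5903 -1.1981 -0.0691]
shift now-axes mm [ 60.9467 -68.8929  82.4978] turn deg [-0.5135  0.2141  0.5288]
shift in goal axes mm [ 59.9973 -70.1886  82.1005]
```

Emit:
arm_command(slide=[[0.024,-0.027,0.025],[0.024,-0.027,0.025],[0.013,-0.016,0.025],[0,0,0.007],[0,0,0],[0,0,0],[0,0,0],[0,0,0]], angular=[[0,0,0],[0,0,0],[0,0,0],[-0.5,0.2,0.5],[0,0,0],[0,0,0],[0,0,0],[0,0,0]], hand=[0.085,0.085,0.085,0.085,0.085,0.085,0.085,0.085])

```text
time: 2.5
tool_pos: [0.5868, 0.1813, 0.1493]
tcp_rot: [3.128, 0.266, 0.001]
wrist_force: [-0.2, -0.2, 0.5]
width: 0.998
```

```bash
python3 -c "
from h import *
plan((.586,.177,.024),-80.3)"
```

```text
t 2.5 pos [0.5868 0.1813 0.1493] tool y yaw -80.28238916041431 q [ 0.2606  0.2203  1.83   -0.0029  1.0908  1.6631] w 0.9979829246464096 F [-0.1771 -0.2116  0.4592]
shift now-axes mm [ -1.6518   3.811  125.2866] turn deg [ 0.1465 -0.0425  0.0177]
shift in goal axes mm [ -1.5577   4.1319 125.2776]
```

Emit:
arm_command(slide=[[-0.001,0.003,0.01],[-0.001,0.001,0.02],[0,0,0.025],[0,0,0.025],[0,0,0.02],[0,0,0.01],[0,0,0],[0,0,0]], angular=[[0,0,0],[0,0,0],[0,0,0],[0,0,0],[0,0,0],[0,0,0],[0,0,0],[0,0,0]], hand=[0.085,0.085,0.085,0.085,0.085,0.085,0.085,0.085])

```text
time: 3.3
tool_pos: [0.5901, 0.1724, 0.041]
tcp_rot: [3.13, 0.258, 0.021]
wrist_force: [0.1, -0.6, -0.2]
width: 0.993
```

```bash
python3 -c "
from h import *
plan((.586,.177,.024),-80.3)
cv2.imwrite('pics/t1.png',cv2.resize(bot.read_camera('top')[130:260,130:260,::-1],None,fx=4.5,fy=4.5))
cv2.imwrite('pics/s1.png',cv2.resize(bot.read_camera('scene')[150:270,240:400,::-1],None,fx=4.5,fy=4.5))"
```

```text
t 3.3 pos [0.5901 0.1724 0.041 ] tool y yaw -80.58354988962304 q [ 0.2457  0.3353  1.9097 -0.0045  0.8836  1.655 ] w 0.9934328940399162 F [ 0.1338 -0.5617 -0.1805]
shift now-axes mm [-3.5054 -5.2303 16.983 ] turn deg [ 0.1404 -0.7554 -0.2826]
shift in goal axes mm [-3.2554 -5.2053 17.0404]
```

View pics/t1.png

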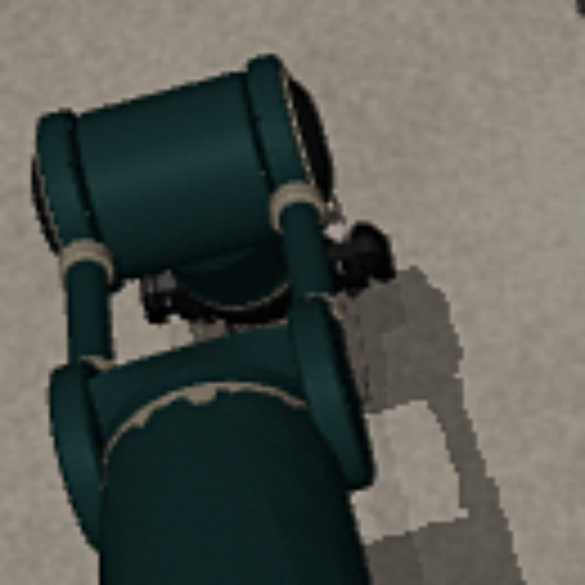

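View pics/s1.png

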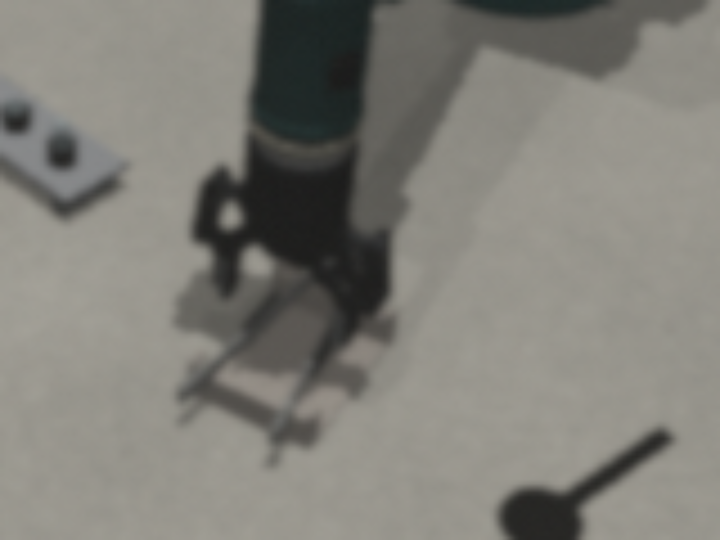

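Emit:
arm_command(slide=[[-0.002,-0.002,0.003],[-0.001,-0.002,0.003],[0,-0.001,0.003],[0,0,0.003],[0,0,0.002],[0,0,0.001],[0,0,0],[0,0,0]], angular=[[0,-0.5,-0.2],[0,-0.2,0],[0,0,0],[0,0,0],[0,0,0],[0,0,0],[0,0,0],[0,0,0]], hand=[0.085,0.085,0.085,0.085,0.085,0.085,0.085,0.085])

```text
time: 4.2
tool_pos: [0.5889, 0.1786, 0.0286]
tcp_rot: [3.129, 0.265, 0.011]
wrist_force: [1.0, 0.9, -0.1]
width: 0.996
```

```bash
python3 -c "
from h import *
plan((.586,.1765,.024),-80.3)"
```

```text
t 4.2 pos [0.5889 0.1786 0.0286] tool y yaw -80.31643005710579 q [ 0.2552  0.356   1.9091 -0.0031  0.8699  1.659 ] w 0.996149400210137 F [ 1.0322  0.8878 -0.0982]
shift now-axes mm [-3.254   1.5311  4.6195] turn deg [ 0.1031 -0.3896 -0.0161]
shift in goal axes mm [-3.223   1.5385  4.6388]
```

Emit:
arm_command(slide=[[-0.003,0.001,0.003],[-0.001,0,0.003],[0,0,0.001],[0,0,0],[0,0,0],[0,0,0],[0,0,0],[0,0,0]], angular=[[0,-0.4,0],[0,0,0],[0,0,0],[0,0,0],[0,0,0],[0,0,0],[0,0,0],[0,0,0]], hand=[0.085,0.085,0.085,0.085,0.075,0.07,0.065,0.062])

```text
time: 5.0
tool_pos: [0.5849, 0.1768, 0.0212]
tcp_rot: [3.129, 0.264, -0.001]
wrist_force: [0.1, 1.0, -0.8]
width: 0.729
```

```bash
python3 -c "
from h import *
plan((.586,.1765,.022),-80.3)
cv2.imwrite('pics/s2.png',cv2.resize(bot.read_camera('scene')[170:260,260:360,::-1],None,fx=6,fy=6,interpolation=2))"
```

```text
t 5.0 pos [0.5849 0.1768 0.0212] tool y yaw -80.33827119458213 q [ 0.2535  0.363   1.9164 -0.0018  0.863   1.6569] w 0.7293035027545596 F [ 0.0597  0.9639 -0.8462]
shift now-axes mm [ 1.0407  0.4831 -0.8001] turn deg [ 0.082   0.0374 -0.0383]
shift in goal axes mm [ 1.0409  0.4827 -0.8001]
```

View pics/s2.png

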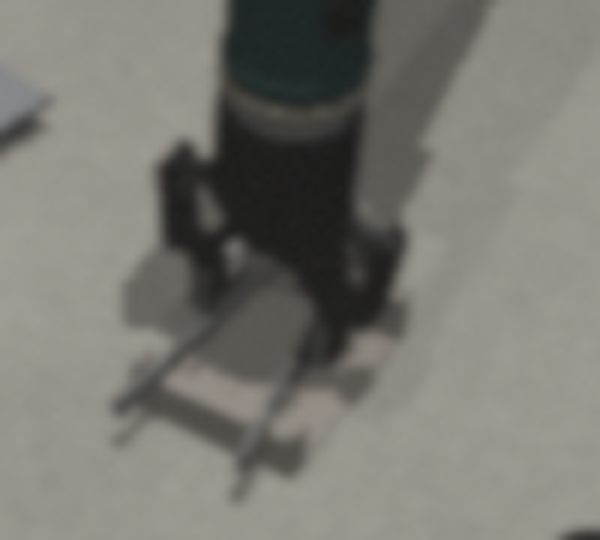

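The fingers (crop about (210,295) and (335,340)) straddle both tongs arms, so I'll squeeze to half open.

Emit:
arm_command(slide=[[0,0,0],[0,0,0],[0,0,0],[0,0,0],[0,0,0],[0,0,0],[0,0,0],[0,0,0]], angular=[[0,0,0],[0,0,0],[0,0,0],[0,0,0],[0,0,0],[0,0,0],[0,0,0],[0,0,0]], hand=[0.058,0.055,0.052,0.05,0.047,0.047,0.047,0.047], squeeze=30)

```text
time: 5.85
tool_pos: [0.5868, 0.1773, 0.0234]
tcp_rot: [3.129, 0.265, 0.005]
wrist_force: [0.2, 0.0, 3.2]
width: 0.552
```

Emit:
arm_command(slide=[[0,0,-0.005],[0,0,-0.01],[0,0,-0.015],[0,0,-0.02],[0,0,-0.02],[0,0,-0.01],[0,0,0],[0,0,0]], angular=[[0,0,0],[0,0,0],[0,0,0],[0,0,0],[0,0,0],[0,0,0],[0,0,0],[0,0,0]], hand=[0.047,0.047,0.047,0.047,0.047,0.047,0.047,0.047])

```text
time: 6.65
tool_pos: [0.5851, 0.1765, 0.1086]
tcp_rot: [3.128, 0.265, 0.002]
wrist_force: [0.3, 0.2, -0.8]
width: 0.553
```

```bash
python3 -c "
from h import *
plan((.586,.1765,.14),-80.3)
cv2.imwrite('pics/s3.png',cv2.resize(bot.read_camera('scene')[150:260,240:360,::-1],None,fx=5,fy=5,interpolation=2))"
```

```text
t 6.65 pos [0.5851 0.1765 0.1086] tool y yaw -80.32965121906508 q [ 0.2535  0.2558  1.8687 -0.0026  1.0163  1.6569] w 0.5530729325719557 F [ 0.283   0.2211 -0.8161]
shift now-axes mm [  0.8926   0.2431 -31.4451] turn deg [ 0.1215 -0.0593 -0.0296]
shift in goal axes mm [  0.8599   0.1769 -31.4464]
```

View pics/s3.png

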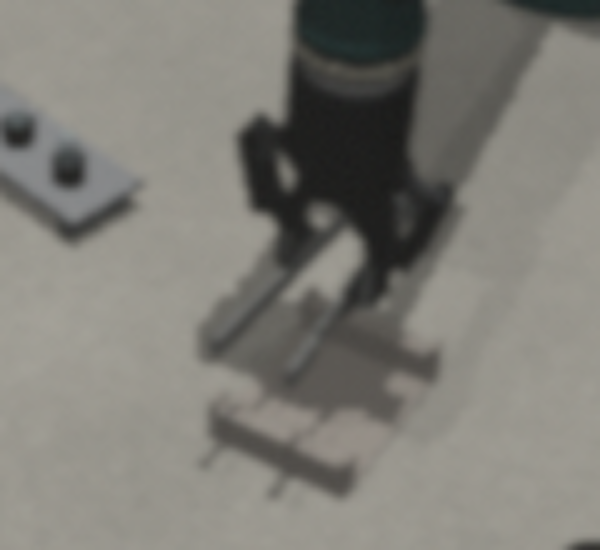

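Emit:
arm_command(slide=[[0,0,-0.02],[0,0,-0.025],[0,0,-0.01],[0,0,0],[0,0,0],[0,0,0],[0,0,0],[0,0,0]], angular=[[0,0,0],[0,0,0],[0,0,2],[0,0,4],[0,0,4],[0,0,2.5],[0,0,1],[0,0,0]], hand=[0.047,0.047,0.047,0.047,0.047,0.047,0.047,0.047])

```text
time: 7.5
tool_pos: [0.5791, 0.175, 0.1549]
tcp_rot: [3.132, -0.119, -0.024]
wrist_force: [0.1, -0.2, 0.2]
width: 0.552
```

```bash
python3 -c "
from h import *
plan((.463,-.140,.165),-94.26)
print(ray('top',266,125,.1))"
```

```text
t 7.5 pos [0.5791 0.175  0.1549] tool y yaw -94.3331874844987 q [ 0.2537  0.209   1.8326 -0.0025  1.1169  1.9013] w 0.5517230920744742 F [ 0.1117 -0.2073  0.1733]
shift now-axes mm [-92.0244 322.9853  -6.196 ] turn deg [ 0.4358  0.876  -0.0765]
shift in goal axes mm [-92.3313 322.8003 -10.0613]
[ 0.7685 -0.0396  0.1   ]
```

Emit:
arm_command(slide=[[-0.003,0.01,0],[-0.006,0.02,0],[-0.009,0.03,0],[-0.011,0.036,0],[-0.011,0.036,0],[-0.011,0.036,0],[-0.011,0.036,0],[-0.009,0.03,0]], angular=[[0.2,0.4,0],[0.2,0.4,0],[0,0,0],[0,0,0],[0,0,0],[0,0,0],[0,0,0],[0,0,0]], hand=[0.047,0.047,0.047,0.047,0.047,0.047,0.047,0.047])

```text
time: 8.3
tool_pos: [0.4853, -0.0609, 0.1522]
tcp_rot: [3.138, -0.097, -0.004]
wrist_force: [0.8, 0.3, -1.0]
width: 0.551
```

Emit:
arm_command(slide=[[-0.007,0.025,0],[-0.005,0.018,0],[-0.003,0.01,0],[0,0.003,0],[0,0,0],[0,0,0],[0,0,0],[0,0,0]], angular=[[0,0,0],[0,0,0],[0,0,0],[0,0,0],[0,0,0],[0,0,0],[0,0,0],[0,0,0]], hand=[0.047,0.047,0.047,0.047,0.047,0.047,0.047,0.047])

```text
time: 9.1
tool_pos: [0.4617, -0.1208, 0.1513]
tcp_rot: [3.138, -0.1, -0.006]
wrist_force: [-0.6, 0.4, -1.1]
width: 0.555
```

```bash
python3 -c "
from h import *
plan((.463,-.140,.09),-94.26)"
```

```text
t 9.1 pos [ 0.4617 -0.1208  0.1513] tool y yaw -93.65960522528052 q [-0.3059 -0.0365  2.1069 -0.0034  1.0741  1.3304] w 0.5549802428381299 F [-0.5964  0.3724 -1.055 ]
shift now-axes mm [ 2.7326 18.9899 61.2892] turn deg [0.1252 0.2048 0.6002]
shift in goal axes mm [ 2.713  19.0952 61.2573]
```

Emit:
arm_command(slide=[[0.001,0.008,0.01],[0.001,0.006,0.015],[0.001,0.004,0.015],[0,0.001,0.01],[0,0,0.008],[0,0,0.003],[0,0,0],[0,0,0]], angular=[[0,0,0.3],[0,0,0.3],[0,0,0],[0,0,0],[0,0,0],[0,0,0],[0,0,0],[0,0,0]], hand=[0.047,0.047,0.047,0.047,0.047,0.047,0.047,0.047])

```text
time: 9.9
tool_pos: [0.4644, -0.1402, 0.0858]
tcp_rot: [3.137, -0.111, -0.006]
wrist_force: [0.7, -0.6, 0.1]
width: 0.554
```

```bash
python3 -c "
from h import *
plan((.463,-.140,.07),-94.26)
cv2.imwrite('pics/t4.png',cv2.resize(bot.read_camera('top')[160:260,255:380,::-1],None,fx=6,fy=6,interpolation=2))
cv2.imwrite('pics/s4.png',cv2.resize(bot.read_camera('scene')[110:210,180:300,::-1],None,fx=6,fy=6,interpolation=2))"
```

```text
t 9.9 pos [ 0.4644 -0.1402  0.0858] tool y yaw -94.06720806549116 q [-0.3422  0.0601  2.1467 -0.004   0.9375  1.302 ] w 0.5543594174069456 F [ 0.6755 -0.6173  0.1066]
shift now-axes mm [-1.3708 -0.092  15.7662] turn deg [0.1376 0.196  0.1926]
shift in goal axes mm [-1.4249 -0.0495 15.7616]
```

View pics/t4.png

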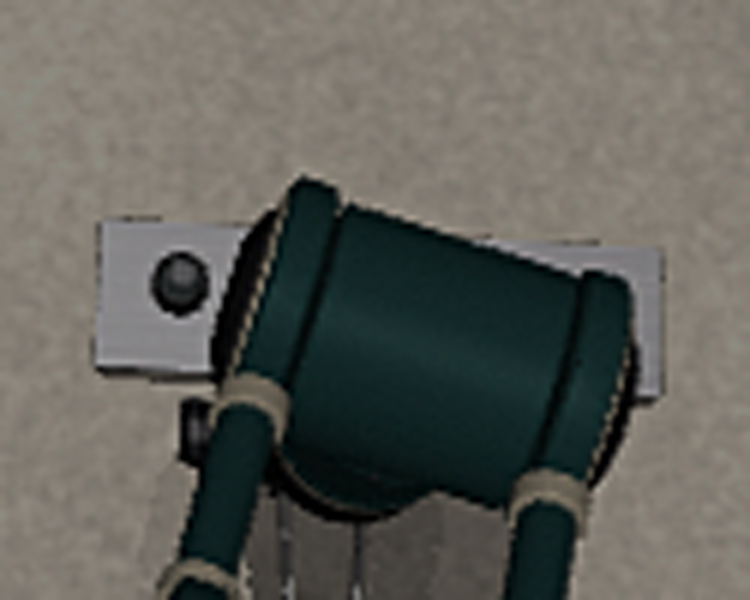

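View pics/s4.png

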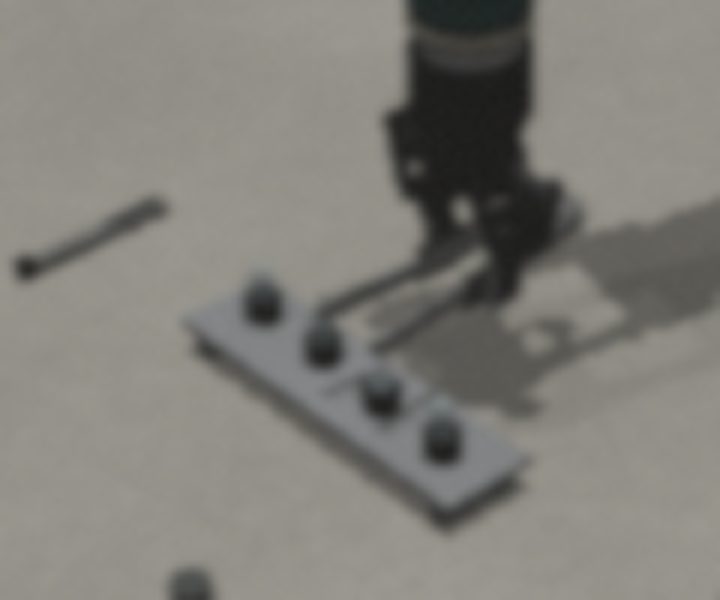

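```bash
python3 - <<'E'
from h import *
s=bot.read_state();p=s['tool_pos'];R=Ro.from_rotvec(s['tcp_rot']).as_matrix()
x=R[:,0];y=R[:,1];z=R[:,2];print(x)
g=p-z*.0116
i=cv2.imread('pics/s4.png')
op=np.arcsin((.047-.038)/2/.08)
sgn=1
L=[]
for sy in(1,-1):
  for hz in(.007,-.007):
    h=g-.08*x+sy*.014*y-hz*z; t=h+.178*(np.cos(op)*x+sy*np.sin(op)*y)
    q=proj('scene',np.array([h,t]));q=((q-[180,110]+.5)*6-.5);print(q.round(0).tolist())
    cv2.line(i,tuple(map(int,q[0])),tuple(map(int,q[1])),(0,0,255),1)
# lens circle
for zz in(.0485,.028):
  a=np.linspace(0,6.3,40);c=np.c_[.5435+.013*np.cos(a),-.1455+.013*np.sin(a),0*a+zz];q=((proj('scene',c)-[180,110]+.5)*6-.5).astype(int)
  cv2.polylines(i,[q],True,(0,255,0),1)
cv2.imwrite('pics/s4o.png',i)
E
```

```text
[ 0.9975 -0.0709 -0.0028]
[[545.0, 197.0], [324.0, 301.0]]
[[545.0, 215.0], [325.0, 319.0]]
[[576.0, 214.0], [376.0, 335.0]]
[[576.0, 233.0], [377.0, 354.0]]
```

View pics/s4o.png

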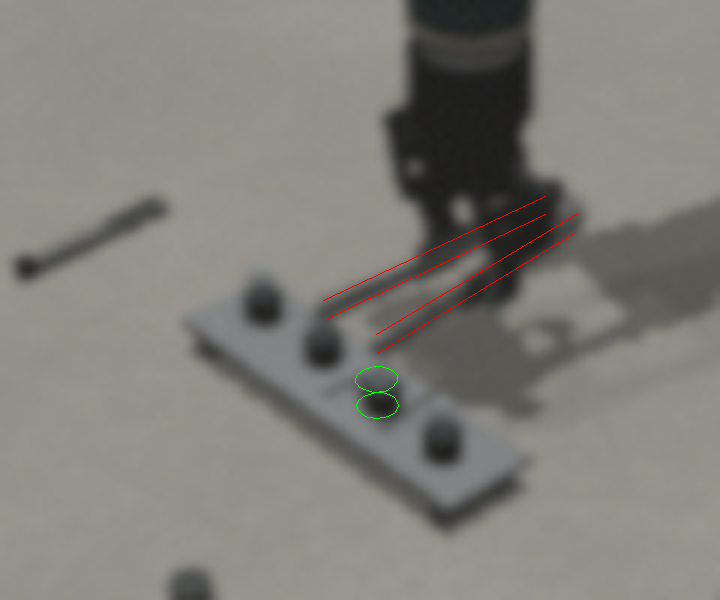

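Emit:
arm_command(slide=[[0,-0.001,0.006],[0,0,0.008],[0,0,0.008],[0,0,0.006],[0,0,0.003],[0,0,0],[0,0,0],[0,0,0]], angular=[[0.1,0.2,0.2],[0,0,0],[0,0,0],[0,0,0],[0,0,0],[0,0,0],[0,0,0],[0,0,0]], hand=[0.047,0.047,0.047,0.047,0.047,0.047,0.047,0.047])

```text
time: 10.8
tool_pos: [0.4653, -0.1392, 0.0531]
tcp_rot: [3.138, -0.117, 0.004]
wrist_force: [-0.1, -0.1, -1.2]
width: 0.55
```

```bash
cat > ov.py <<'E'
import sys
from h import *
def ov(name):
    plan((.464,-.1385,.028),-94.26)
    s=bot.read_state();p=s['tool_pos'];x,y,z=Ro.from_rotvec(s['tcp_rot']).as_matrix().T
    c=bot.read_camera('scene')[130:200,190:290,::-1]
    i=cv2.resize(c,None,fx=7,fy=7,interpolation=2);i=np.clip(i*1.5,0,255).astype('uint8');cv2.imwrite(name,i)
ov(sys.argv[1])
E
python3 ov.py pics/s5.png
```

```text
t 10.8 pos [ 0.4653 -0.1392  0.0531] tool y yaw -94.26834361022945 q [-0.3418  0.1057  2.1706 -0.0005  0.8626  1.3039] w 0.5497416537050902 F [-0.1223 -0.0983 -1.1722]
shift now-axes mm [-1.433  -0.6677 25.0695] turn deg [ 0.0629 -0.1437 -0.0083]
shift in goal axes mm [-1.37   -0.6403 25.0738]
```

View pics/s5.png

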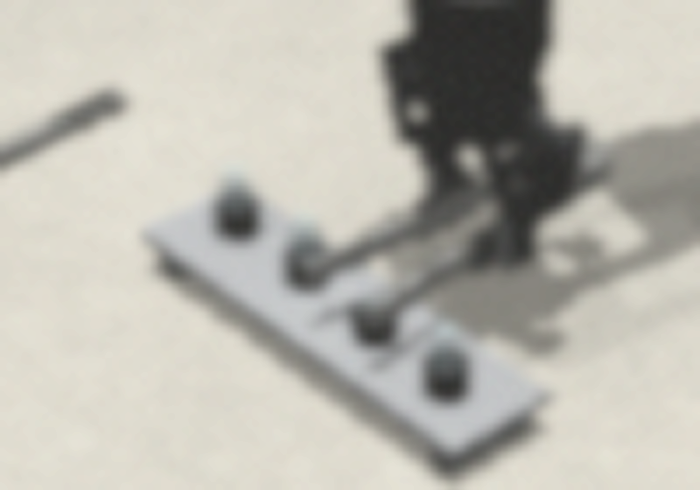

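```bash
cat > ov2.py <<'E'
import sys
from h import *
def draw(inp,out,tgt=None,ox=190,oy=130,k=7,lens=(.5435,-.1455)):
    s=bot.read_state();p=s['tool_pos'] if tgt is None else np.array(tgt);x,y,z=Ro.from_rotvec(s['tcp_rot']).as_matrix().T
    i=cv2.imread(inp);g=p-z*.0116;op=np.arcsin((s['width']*.0854-.038)/2/.08)
    P=lambda X:((proj('scene',X)-[ox,oy]+.5)*k-.5).round().astype(int)
    for sy in(1,-1):
      for hz in(.007,-.007):
        h=g-.08*x+sy*.014*y-hz*z;t=h+.178*(np.cos(op)*x+sy*np.sin(op)*y);cv2.polylines(i,[P(np.array([h,t]))],False,(0,0,255),1)
    a=np.linspace(0,6.3,40)
    for zz in(.0485,.028):cv2.polylines(i,[P(np.c_[lens[0]+.013*np.cos(a),lens[1]+.013*np.sin(a),0*a+zz])],True,(0,180,0),1)
    # rack deck corners
    cv2.polylines(i,[P(np.array([[.584,-.0505,.028],[.5644,-.3121,.028],[.4955,-.3075,.028],[.5148,-.0457,.028]]))],True,(255,0,0),1)
    cv2.imwrite(out,i)
draw(sys.argv[1],sys.argv[2])
E
python3 ov2.py pics/s5.png pics/s5o.png
```

```text
(no output)
```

View pics/s5o.png

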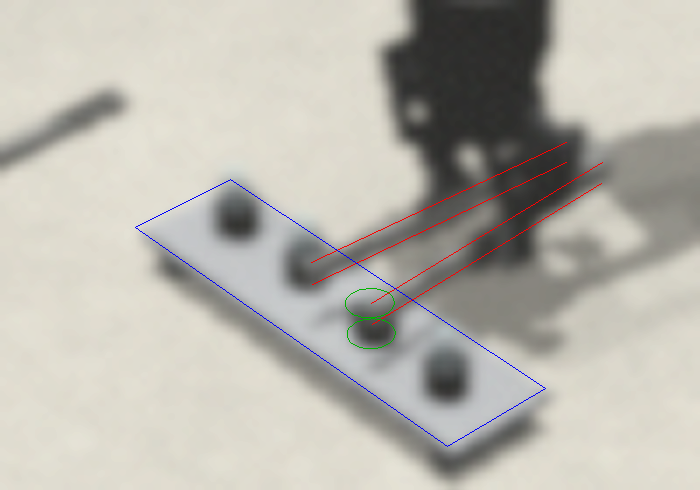

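Emit:
arm_command(slide=[[-0.001,-0.001,0.002],[0,-0.001,0.002],[0,0,0.001],[0,0,0],[0,0,0],[0,0,0],[0,0,0],[0,0,0]], angular=[[0,0,0],[0,0,0],[0,0,0],[0,0,0],[0,0,0],[0,0,0],[0,0,0],[0,0,0]], hand=[0.047,0.047,0.047,0.047,0.047,0.047,0.047,0.047])

```text
time: 11.65
tool_pos: [0.4652, -0.1373, 0.0486]
tcp_rot: [3.138, -0.117, 0.007]
wrist_force: [-0.4, 0.3, -0.8]
width: 0.55
```

```bash
sed -i 's/130:200,190:290/140:195,205:275/;s/fx=7,fy=7/fx=11,fy=11/' ov.py; python3 ov.py pics/s6.png; sed -i "s/^draw.*/draw(sys.argv[1],sys.argv[2],ox=205,oy=140,k=11,lens=(.545,-.1405))/" ov2.py; python3 ov2.py pics/s6.png pics/s6o.png
```

```text
t 11.65 pos [ 0.4652 -0.1373  0.0486] tool y yaw -94.26623469170987 q [-0.338   0.1102  2.1759 -0.0005  0.8507  1.3076] w 0.5500741926852533 F [-0.4079  0.316  -0.8447]
shift now-axes mm [-1.2073  1.2936 20.5884] turn deg [ 0.0936 -0.2565 -0.006 ]
shift in goal axes mm [-1.1153  1.3271 20.5914]
```

View pics/s6.png

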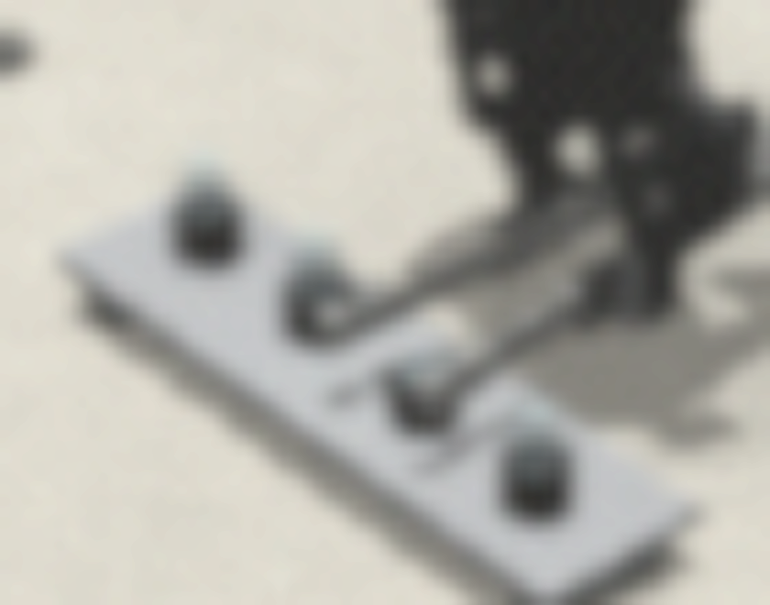

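View pics/s6o.png

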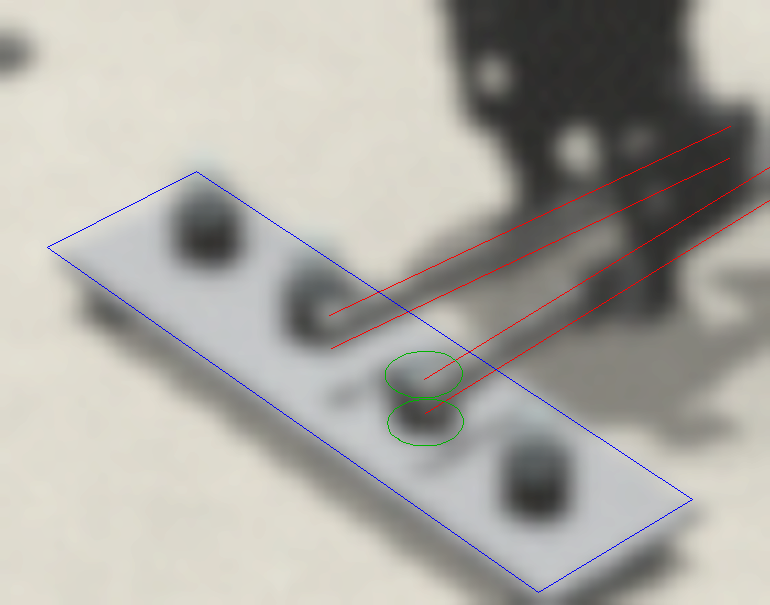

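Emit:
arm_command(slide=[[0,-0.001,0.003],[0,0,0.004],[0,0,0.004],[0,0,0.003],[0,0,0.002],[0,0,0],[0,0,0],[0,0,0]], angular=[[0,-0.2,0],[0,0,0],[0,0,0],[0,0,0],[0,0,0],[0,0,0],[0,0,0],[0,0,0]], hand=[0.047,0.047,0.047,0.047,0.047,0.047,0.047,0.047])

```text
time: 12.5
tool_pos: [0.465, -0.1361, 0.0306]
tcp_rot: [3.138, -0.117, -0.001]
wrist_force: [-0.6, -0.2, -0.6]
width: 0.547
```

```bash
python3 ov.py pics/s7.png
```

```text
t 12.5 pos [ 0.465  -0.1361  0.0306] tool y yaw -94.26416819174281 q [-0.3351  0.1408  2.1834 -0.0019  0.8173  1.3114] w 0.5473298086902337 F [-0.5561 -0.2489 -0.5827]
shift now-axes mm [-0.7898  2.4832  2.6297] turn deg [ 0.0785  0.0196 -0.0042]
shift in goal axes mm [-0.7909  2.4868  2.6261]
```

View pics/s7.png

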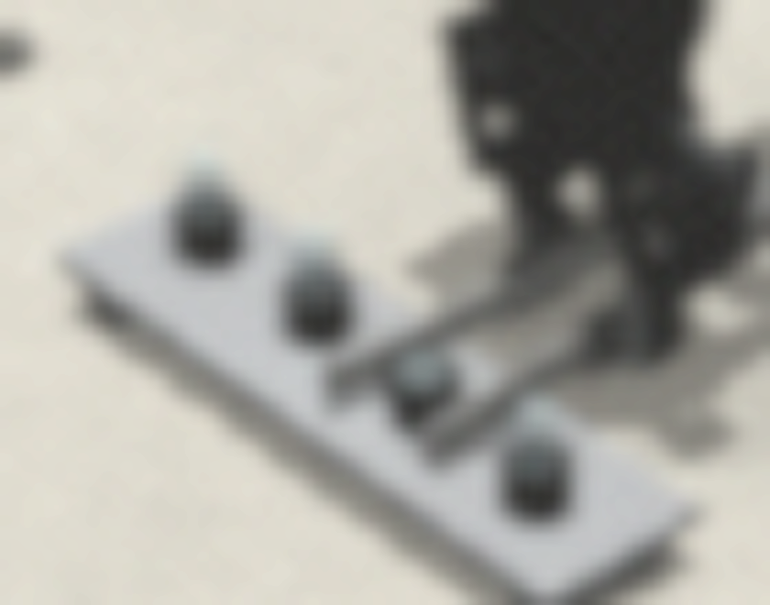

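The jaws straddle the broken lens: tips at crop about (340,380) and (435,445), lens at (423,385). I'll close gradually.

Emit:
arm_command(slide=[[0,0,0.001],[0,0,0.001],[0,0,0],[0,0,0],[0,0,0],[0,0,0],[0,0,0],[0,0,0]], angular=[[0,0,0],[0,0,0],[0,0,0],[0,0,0],[0,0,0],[0,0,0],[0,0,0],[0,0,0]], hand=[0.047,0.047,0.046,0.045,0.044,0.043,0.042,0.041], squeeze=30)

```text
time: 13.35
tool_pos: [0.4655, -0.1363, 0.0291]
tcp_rot: [3.138, -0.117, 0.001]
wrist_force: [-0.5, -0.7, -0.8]
width: 0.483
```

Emit:
arm_command(slide=[[0,0,0],[0,0,0],[0,0,0],[0,0,0],[0,0,0],[0,0,0],[0,0,0],[0,0,0]], angular=[[0,0,0],[0,0,0],[0,0,0],[0,0,0],[0,0,0],[0,0,0],[0,0,0],[0,0,0]], hand=[0.04,0.039,0.038,0.037,0.035,0.033,0.03,0.03])

```text
time: 14.15
tool_pos: [0.4655, -0.1364, 0.0292]
tcp_rot: [3.138, -0.117, 0.002]
wrist_force: [-0.9, 0.1, 0.1]
width: 0.461
```

```bash
python3 ov.py pics/s8.png
```

```text
t 14.15 pos [ 0.4655 -0.1364  0.0292] tool y yaw -94.26761466752832 q [-0.3352  0.1434  2.1839 -0.0021  0.8128  1.3115] w 0.46126586763213295 F [-0.8646  0.1469  0.1185]
shift now-axes mm [-1.3845  2.2459  1.2154] turn deg [ 0.1057 -0.0636 -0.0076]
shift in goal axes mm [-1.3834  2.248   1.2128]
```

View pics/s8.png

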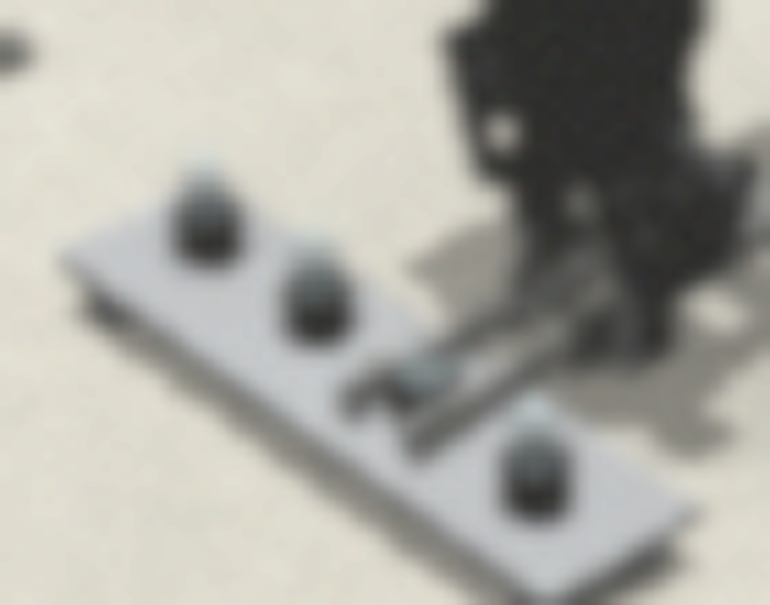

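Stopped at 39.4 mm, which matches the jaws closed on a 26 mm barrel. Lifting now.

Emit:
arm_command(slide=[[0,0,-0.002],[0,0,-0.005],[0,0,-0.007],[0,0,-0.01],[0,0,-0.01],[0,0,-0.01],[0,0,-0.007],[0,0,-0.003]], angular=[[0,0,0],[0,0,0],[0,0,0],[0,0,0],[0,0,0],[0,0,0],[0,0,0],[0,0,0]], hand=[0.03,0.03,0.03,0.03,0.03,0.03,0.03,0.03])

```text
time: 15.0
tool_pos: [0.4658, -0.1363, 0.0886]
tcp_rot: [3.137, -0.117, 0.003]
wrist_force: [-0.3, 0.4, -0.5]
width: 0.462
```

```bash
sed -i 's/140:195,205:275/120:195,205:285/;s/fx=11,fy=11/fx=8,fy=8/' ov.py;  python3 ov.py pics/s9.png
```

```text
t 15.0 pos [ 0.4658 -0.1363  0.0886] tool y yaw -94.2631036741935 q [-0.335   0.0531  2.1478 -0.0018  0.9382  1.3113] w 0.46157916209172406 F [-0.2874  0.3787 -0.4695]
shift now-axes mm [-1.7044  2.2393 60.6351] turn deg [ 0.1159 -0.1184 -0.003 ]
shift in goal axes mm [-1.5792  2.3619 60.6338]
```

View pics/s9.png

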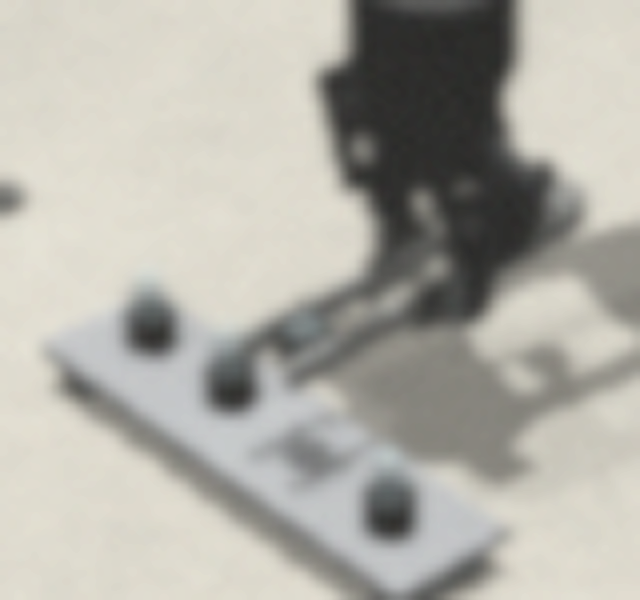

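The lens is in the jaws at crop (303,327) and clear of the rack, with the tongs' shadow at (310,450). Raising further.

Emit:
arm_command(slide=[[0,0,-0.005],[0,0,-0.01],[0,0,-0.012],[0,0,-0.012],[0,0,-0.012],[0,0,-0.01],[0,0,-0.008],[0,0,-0.004]], angular=[[0,0,0],[0,0,0],[0,0,0],[0,0,0],[0,0,0],[0,0,0],[0,0,0],[0,0,0]], hand=[0.03,0.03,0.03,0.03,0.03,0.03,0.03,0.03])

```text
time: 15.85
tool_pos: [0.4654, -0.136, 0.1682]
tcp_rot: [3.137, -0.117, 0.003]
wrist_force: [0.5, -0.3, -0.8]
width: 0.459
```

Emit:
arm_command(slide=[[0,0,-0.003],[0,0,0],[0,0,0],[0,0,0],[0,0,0],[0,0,0],[0,0,0],[0,0,0]], angular=[[0,0,0],[0,0,0],[0,0,0],[0,0,0],[0,0,0],[0,0,0],[0,0,0],[0,0,0]], hand=[0.03,0.03,0.03,0.03,0.03,0.03,0.03,0.03])

```text
time: 16.65
tool_pos: [0.4643, -0.1357, 0.1699]
tcp_rot: [3.138, -0.117, -0.002]
wrist_force: [-0.1, -0.4, -1.4]
width: 0.462
```

```bash
python3 ov.py pics/s10.png;python3 -c "
from h import *
cv2.imwrite('pics/t10.png',bot.read_camera('top')[:,:,::-1])"
```

```text
t 16.65 pos [ 0.4643 -0.1357  0.1699] tool y yaw -94.26454243965115 q [-0.3348 -0.0446  2.0776 -0.0016  1.1094  1.3112] w 0.4624866099433863 F [-0.0915 -0.3678 -1.3903]
shift now-axes mm [  0.0673   2.6847 141.8823] turn deg [ 0.0682  0.0617 -0.0046]
shift in goal axes mm [ -0.0857   2.8535 141.879 ]
```

View pics/s10.png

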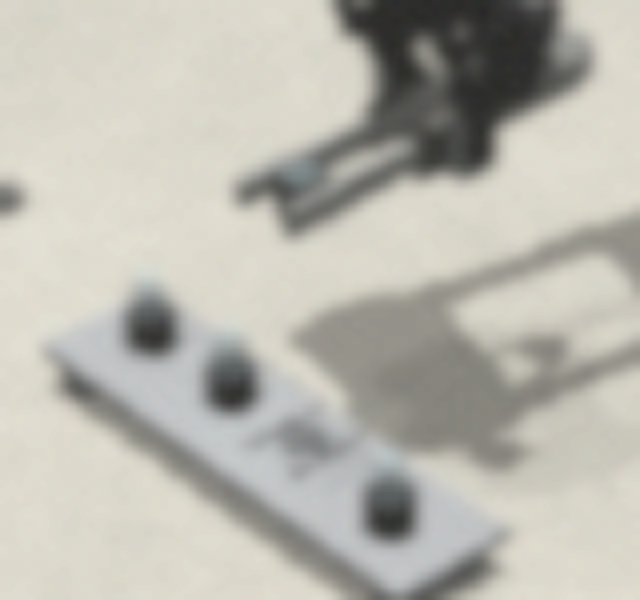

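View pics/t10.png

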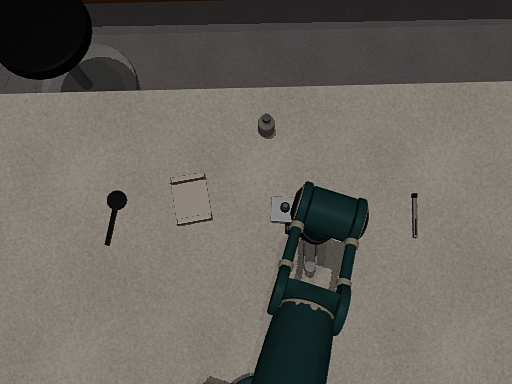

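The lens is in the jaws at crop (300,175), about 14 cm above the rack. The three good lenses are unmoved at (150,325), (230,380) and (390,505), and the bottle, paddle and penlight are at their original pixels. Handing in.

```bash
python3 -c "
from workcell import bot
s=bot.read_state();print(s['joint_vel'],s['width']);print(bot.finish_job())"
```

```text
[ 0.00251698 -0.00229326 -0.00163076  0.00038729  0.00047927 -0.00029187] 0.4577949182602274
the job is handed in; nothing more can be done
None
```

I picked up the tongs, closed their jaws on the broken lens (second from the left in the top view), and lifted it about 14 cm above the rack. I handed the job in with it held there, at about 16.7 s on the robot's clock.

**Last checks:**
- **Grip:** the finger opening stayed at about 39.4 mm under the 30 N squeeze, which fits jaws closed on the 26 mm barrel. The joints were practically still.
- **Good lenses:** the scene picture shows the broken lens in the jaws and the three good lenses where they were.
- **Bystanders:** the top picture shows the bottle, paddle and penlight where they were.

**Disagreements and limits:**
- **Lens position:** the two cameras differed by about 5 mm on where the broken lens stood. I aimed between them and confirmed in the scene picture that the jaws were around it before closing.
- **Top view:** at the end the arm hid most of the rack in the top view, so the check on the good lenses rests mainly on the scene view.

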